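Clip the egg mould shut

TASK

The two halves of the chocolate egg mould (the upright one with the dark brown egg) need holding together. Take the blue sprung clip off the white strip by squeezing its handles, and clip it upright over the middle of the tab on top of the egg mould, square to the tab and well down on it, then let go. Leave the red and yellow clips where they are on the strip.

Things in the scene. Friction and masses are not known exactly. Their poses are not given: they have to be found in the camera images.
- clip_blue: Blue sprung clip like a big clothes peg, upright astride a fixed 6 mm strip. Origin: hinge; strip top 16 mm below. y along hinge and strip, z up, x across. 20 mm wide. Jaws reach 45 mm down; handles flare to 47 mm up, 44 mm over the top. Pinch along x 30-35 mm up with 20 N or more: handles meet a stop, parallel, 24 mm over all; jaws gape 28 mm (frame leans 0.25 rad). Let go: it springs shut.
- egg_mould: Pale blue upright two-part mould, fixed, with a dark brown egg 56 mm thick. On top a tab 6 mm thick (x), 50 mm wide (y), 30 mm tall. Origin: middle of the tab's top edge, 145 mm above the stone slab; z up. A clip sits well down with its hinge about 15 mm above this point. A second such mould, with a white ball, stands 16 to 27 cm away: not that one.
- clip_red: Red clip of the same make, size and frame, on the same strip, centre 68 mm or more from the next. Leave alone.
- clip_yellow: Yellow clip of the same make, size and frame, on the same strip, centre 68 mm or more from the next. Leave alone.
Mind the look-alikes: they are no part of the job. Of the things like the clip_blue, leave any that is turquoise; of the rest the larger one is meant.

How it is judged:
By the outcome, as a careful person would: the job done as asked, in the order asked, and still so for the second after the job is handed in, with the robot touching nothing.
It also fails if it takes over 35 s, if anything falls off the work surface, if the arm or the gripper's body presses on something with over 40 N, if the wrist force passes 120 N, or if a joint passes its speed limit or range.

ROBOT

A 6-joint arm with a two-finger parallel gripper is mounted at the origin on the work surface. World frame = base frame: x ahead of the robot, y to its left, z up, the work surface at z = 0. Lengths are in m, angles in rad, forces in N, time in s.
With the tool pointing down it reaches from about 0.35 to 0.975 m from the base axis. Payload 4.9 kg.
Tool frame: the origin (TCP) lies between the finger pads; the fingertips stand 25 mm ahead of it and the grasp point (between the pads) lies 6 mm ahead of it; z points along the fingers, y is the line along which they close (so a half turn about z gives the same grasp; the last joint's range is limited). The gripper opens to 85 mm and grips with 20 to 120 N. Pads are 22 mm wide; open, the fingers measure 114 mm over their backs; the gripper's body (76 mm by 85 mm) begins 54 mm behind the grasp point. The pads swing forward as they close: fully open they stand 13 mm farther back than shut.
Start: joints at [-1.279, 0.053, 1.613, -0, 1.476, -0.119], TCP at [0.25, -0.573, 0.256] pointing down, gripper open.
Joint ranges: [-3.01, 3.01], [-1.01, 2.22], [0.06, 2.58], [-1.02, 4.17], [0.09, 2.62], [-3.14, 3.14]. Speed limits (rad/s): [2.57, 2.57, 3.14, 3.14, 3.14, 3.14].

INTERFACE

Orientations are given as a unit quaternion [w, x, y, z].
In Python, from plant import manip gives the robot as it stands.
- The arm moves only by the shell command python3 -m inch 'ROWS'. ROWS is JSON, a list of rows, each a list of 3 entries, a list of its own where there are three numbers: the shift along the tool's x, y, z in m, then the turn, a rotation vector about the tool's x, y, z in rad, then the opening, from 0 (shut) to 1 (fully open). A call has 1 to 8 rows; each row shifts and turns the commanded pose from where the row before left it, along the tool's axes as they then stand; what a row does not reach is not made up. A row lasts 1/10 s, in which the tool goes at most 50 mm and 8.59 degrees, less where a joint would pass 70% of its speed; a pose out of reach is approached as far as the arm can. A call with a gripper value outside its range is refused whole. The fingers move at their own pace and stop on an object; the grip force is fixed at half the most. Time passes only in rows, so rows that do not move let the fingers close. It gives the time, the measured TCP pose, the force, the opening and the grip force at its end, in the units of the state.
- manip.state(): the state, without advancing time (a new reading comes with each control period).
- manip.grab_frame(name): name is "scene" or "top"; returns (picture, depth): 480x640x3 uint8, red, green, blue; 480x640 float32, m along the optical axis (not along the pixel's ray), 0 where there is no reading.
- manip.camera_params(name): a dict with "camera_matrix" (3x3 intrinsics, pixels), "rvec" (rotation vector, rad) and "tvec" (3), from world to camera coordinates, as OpenCV has them. Camera axes: x right, y down, z forward; pixel columns grow to the right and rows downward; lengths in m; the calibration is good to about 2 mm. A picture is of the moment at which its call begins. camera_params takes no time and is no camera call.
- manip.job_done(): hands the job in; it is judged then, once.
Trained networks look in the newest picture that a camera, given by its name, has taken for a name from the list of things; names that differ only in an ending like _2 or _b are one class to them, and where a whole thing is asked for, a point or a joint stands for the part that bears it (a point fixed in the world has none). Each returns a list of dicts, best first, with "score" (0 to 1); they miss things now and then, are a little off and sometimes report something else, mostly with a low value. They report only what shows in the picture. A call takes as long as a camera call. They do not tell look-alikes from the thing itself.
- manip.look_for(camera, label): "point" ([x, y, z] in m, in world coordinates, good to about 4 mm: the middle of the surface that is visible of it).
The state is a dict: "time": time; "joint_pos": joint angles; "joint_vel": joint speeds; "joint_efforts": joint torques, N m; "tool_pos": TCP position; "tool_rot": TCP orientation; "contact_force": force on the tool from outside, world axes, zero at the start; "ft_torque": the same for the moment, N m; "gripper_width": opening from 0.0 (shut) to 1.0 (fully open); "grasp_force": force on a finger pad.
Only numpy, scipy, OpenCV 4.12 (cv2) and the standard library are available. Lean on these libraries where they do the work, as an engineer would, in place of code of your own. Each camera call takes 0.05 s, during which the arm holds its last target. There are 200 camera calls.

## Working session

There is one attempt and no reset: what is moved stays moved. The work goes in short steps, Python scripts to look and compute and a shell command to move; the robot and the scene stay as the last step left them, time stands still between calls to the robot, and variables do not carry over. Pictures are saved under pics/ and viewed, at most 10 in all, crops included, and the job is handed in when it is done.

```bash
mkdir -p pics; cat > h.py <<'E'
import numpy as np,cv2
from plant import manip
def cam(n):
    p=manip.camera_params(n);K=np.array(p["camera_matrix"]);R=cv2.Rodrigues(np.array(p["rvec"],float))[0];t=np.array(p["tvec"],float).ravel()
    return K,R,t
def cloud(n,d):
    K,R,t=cam(n);v,u=np.mgrid[:d.shape[0],:d.shape[1]]
    P=np.stack([(u-K[0,2])/K[0,0]*d,(v-K[1,2])/K[1,1]*d,d],-1)
    return (P-t)@R
E
python3 - <<'E'
from h import *
for n in("scene","top"):
    p,d=manip.grab_frame(n);cv2.imwrite(f"pics/{n}.png",p[:,:,::-1]);np.savez(f"{n}.npz",p=p,d=d)
    K,R,t=cam(n);print(n,-R.T@t,R[2],K[0,0])
    for l in("clip_blue","egg_mould","clip_red","clip_yellow"):
        for r in manip.look_for(n,l):
            q=np.array(r["point"]);x=K@(R@q+t);print(l,round(r["score"],2),q.round(3),(x[:2]/x[2]).round())
print(manip.state())
E
```

```text
scene [1.20645531 0.14623345 0.89942775] [-0.71870673 -0.15560682 -0.67767776] 491.86728730030643
clip_blue 0.91 [ 0.532 -0.126  0.122] [260. 276.]
clip_blue 0.75 [ 0.247 -0.353  0.045] [215. 206.]
clip_blue 0.45 [ 0.314 -0.283  0.044] [231. 227.]
egg_mould 0.6 [0.619 0.088 0.087] [350. 339.]
clip_red 0.64 [ 0.56  -0.197  0.123] [224. 279.]
clip_yellow 0.61 [ 0.586 -0.276  0.122] [184. 282.]
top [ 0.30092114 -0.02305534  1.47533644] [ 0.09037067 -0.0084505  -0.99587235] 622.9237614138192
clip_blue 0.77 [ 0.529 -0.122  0.121] [367. 197.]
clip_blue 0.61 [ 0.304 -0.285  0.046] [436. 301.]
clip_blue 0.48 [ 0.241 -0.357  0.045] [467. 329.]
egg_mould 0.68 [0.586 0.088 0.04 ] [275. 178.]
clip_red 0.52 [ 0.554 -0.193  0.121] [399. 187.]
clip_yellow 0.51 [ 0.582 -0.271  0.123] [435. 174.]
{'time': 0.5, 'joint_pos': array([-1.27905309e+00,  5.26900618e-02,  1.61297092e+00,  2.50187690e-06,
        1.47603467e+00, -1.18975716e-01]), 'joint_vel': array([-0.00062548, -0.0027262 , -0.00175647,  0.00061951, -0.00082249,
        0.00022828]), 'joint_efforts': array([-6.71790494e-04, -3.93212736e+01, -3.70028937e+01, -1.38502519e-04,
        1.37090501e-03, -3.31753984e-07]), 'tool_pos': array([ 0.24954148, -0.5729606 ,  0.25626733]), 'tool_rot': array([-5.14141578e-05,  9.78987767e-01,  2.03918978e-01, -3.20244777e-06]), 'contact_force': array([-0.22325819, -0.35439649, -0.02975689]), 'ft_torque': array([-0.0128074 ,  0.05388584,  0.01720095]), 'grasp_force': 0.0, 'gripper_width': 1.0012881916593839}
```

View pics/scene.png

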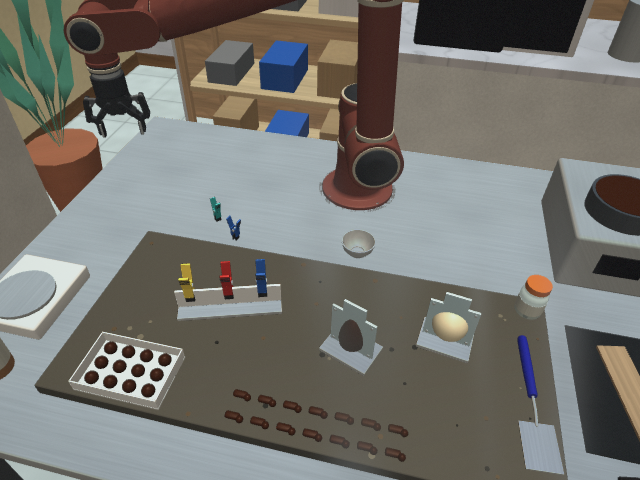

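View pics/top.png

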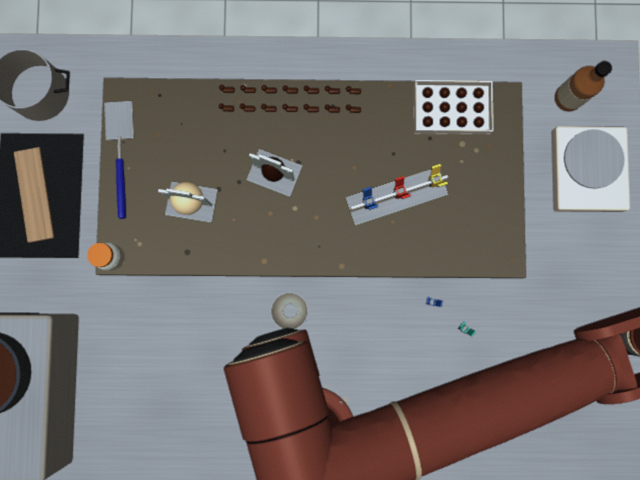

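```bash
python3 - <<'E'
from h import *
out=[]
z=np.load("scene.npz");
a=cv2.resize(z["p"][185:365,160:400],None,fx=3,fy=3,interpolation=2)
cv2.imwrite("pics/crop.png",a[:,:,::-1])
def line(q,name):
    c=q.mean(0);w,V=np.linalg.eigh(np.cov((q-c).T[:2]));ax=V[:,1];s=(q-c)[:,:2]@ax;n=(q-c)[:,:2]@V[:,0]
    print(name,len(q),"mean",c.round(4),"mid",(c[:2]+ax*(s.min()+s.max())/2).round(4),"ext",s.min().round(3),s.max().round(3),"yaw",np.arctan2(ax[1],ax[0]).round(3),"nstd",n.std().round(4),n.min().round(4),n.max().round(4))
for n in("scene","top"):
    z=np.load(n+".npz");p=z["p"].astype(int);d=z["d"];P=cloud(n,d);ok=d>0
    hsv=cv2.cvtColor(z["p"],cv2.COLOR_RGB2HSV)
    box=lambda x0,x1,y0,y1,z0,z1:ok&(P[...,0]>x0)&(P[...,0]<x1)&(P[...,1]>y0)&(P[...,1]<y1)&(P[...,2]>z0)&(P[...,2]<z1)
    print(n,"slab z",np.median(P[box(.5,.7,-.06,.03,-.02,.05)][:,2]))
    m=box(.5,.72,.02,.17,.13,.2);
    q=P[m];print("mould ztop",np.percentile(q[:,2],[5,50,95,99]).round(4));line(q,"tab")
    line(q[q[:,2]>np.percentile(q[:,2],95)-.005],"tab top")
    for nm,c in(("blue",(.53,-.124)),("red",(.557,-.195)),("yel",(.584,-.273))):
        b=box(c[0]-.035,c[0]+.035,c[1]-.03,c[1]+.03,.08,.2)
        q=P[b&(hsv[...,1]>90)];print(nm,len(q),"z",np.percentile(q[:,2],[1,50,99]).round(4),"top mean",q[q[:,2]>np.percentile(q[:,2],99)-.012].mean(0).round(4))
        line(q[q[:,2]>np.percentile(q[:,2],99)-.012],nm)
    b=box(.44,.66,-.33,-.07,.04,.2)&(hsv[...,1]<40)&(hsv[...,2]>150)
    q=P[b];print("strip z",np.percentile(q[:,2],[5,50,95]).round(4));line(q[q[:,2]>np.percentile(q[:,2],95)-.008],"strip")
E
```

```text
scene slab z 0.02785905344136472
mould ztop [0.132  0.1458 0.1732 0.1747]
tab 555 mean [0.6058 0.0903 0.1503] mid [0.6054 0.0892] ext -0.051 0.049 yaw 1.208 nstd 0.0018 -0.0068 0.0071
tab top 92 mean [0.6044 0.0899 0.1721] mid [0.6043 0.0896] ext -0.025 0.024 yaw 1.194 nstd 0.002 -0.0034 0.0047
blue 283 z [0.0816 0.125  0.1496] top mean [ 0.5232 -0.1276  0.1448]
blue 82 mean [ 0.5232 -0.1276  0.1448] mid [ 0.5256 -0.1268] ext -0.028 0.023 yaw -2.827 nstd 0.0055 -0.0087 0.0106
red 323 z [0.0815 0.1247 0.1488] top mean [ 0.5494 -0.1973  0.1438]
red 101 mean [ 0.5494 -0.1973  0.1438] mid [ 0.5511 -0.1967] ext -0.027 0.023 yaw -2.799 nstd 0.0056 -0.0096 0.0099
yel 361 z [0.0806 0.1228 0.1489] top mean [ 0.5764 -0.2758  0.1439]
yel 98 mean [ 0.5764 -0.2758  0.1439] mid [ 0.5771 -0.2756] ext -0.025 0.024 yaw -2.829 nstd 0.0059 -0.0098 0.0107
strip z [0.0402 0.0865 0.09  ]
strip 176 mean [ 0.5513 -0.1967  0.0881] mid [ 0.5513 -0.1968] ext -0.115 0.115 yaw 1.9 nstd 0.0022 -0.0049 0.0058
top slab z 0.03151532840778112
mould ztop [0.1329 0.1496 0.1777 0.1803]
tab 261 mean [0.5985 0.0896 0.1549
[... 184 characters left out ...]
0033
blue 164 z [0.091  0.1332 0.1546] top mean [ 0.5246 -0.125   0.1499]
blue 59 mean [ 0.5246 -0.125   0.1499] mid [ 0.5241 -0.1251] ext -0.022 0.023 yaw -2.81 nstd 0.0056 -0.0093 0.0104
red 178 z [0.0954 0.1322 0.1574] top mean [ 0.5474 -0.1951  0.1513]
red 57 mean [ 0.5474 -0.1951  0.1513] mid [ 0.5475 -0.1951] ext -0.024 0.023 yaw -2.789 nstd 0.0058 -0.0099 0.0104
yel 192 z [0.0886 0.13   0.1554] top mean [ 0.5765 -0.2745  0.1496]
yel 63 mean [ 0.5765 -0.2745  0.1496] mid [ 0.5755 -0.2748] ext -0.022 0.025 yaw -2.819 nstd 0.0059 -0.0103 0.011
strip z [0.0404 0.0434 0.0941]
strip 221 mean [ 0.5462 -0.1911  0.095 ] mid [ 0.5479 -0.1961] ext -0.12 0.109 yaw 1.899 nstd 0.0019 -0.0039 0.0041
```

View pics/crop.png

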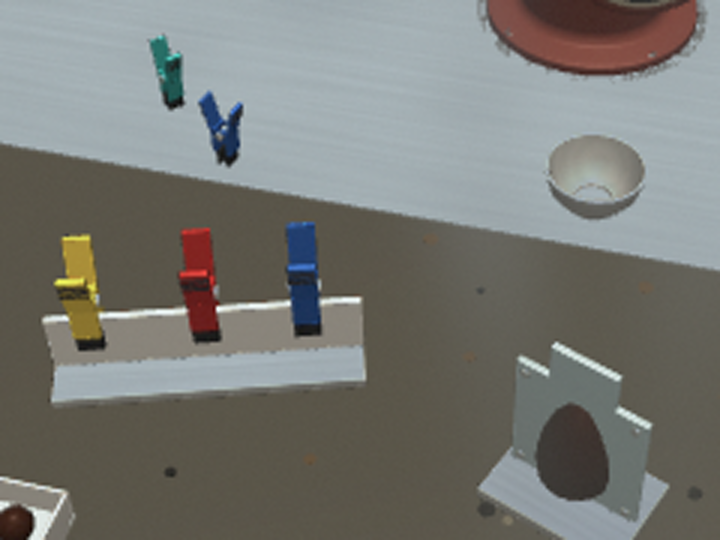

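The candidates are the blue clip on the strip (scene 261,278), a small blue clip on the table (234,228), and a turquoise one (215,208). The one meant is on the strip: it is blue, it is the larger, and it stands astride the white strip, as the crop confirms at (303,278). The egg mould is the one at scene (350,336). The other mould, at (450,325), holds the white ball.

```bash
cat >> h.py <<'E'
from scipy.spatial.transform import Rotation as Ro
def plan(pos,yaw,n):
    s=manip.state();q=s["tool_rot"];R0=Ro.from_quat([q[1],q[2],q[3],q[0]])
    G=Ro.from_matrix(np.array([[np.cos(yaw),np.sin(yaw),0],[np.sin(yaw),-np.cos(yaw),0],[0,0,-1]]))
    w=(R0.inv()*G).as_rotvec();dp=(np.array(pos)-s["tool_pos"])/n
    print("err",(dp*n).round(4),w.round(3),"F",s["contact_force"].round(1),"w",round(float(s["gripper_width"]),3),"t",s["time"])
    for i in range(n):
        print((R0*Ro.from_rotvec(w*i/n)).inv().apply(dp).round(3).tolist(),(w/n).round(3).tolist())
E
python3 -c "
from h import *
plan([.525,-.1256,.23],1.9,16)"
```

```text
err [ 0.2755  0.4474 -0.0263] [-0.    -0.    -1.489] F [-0.2 -0.4 -0. ] w 1.001 t 0.5
[0.027, -0.019, 0.002] [-0.0, -0.0, -0.093]
[0.029, -0.016, 0.002] [-0.0, -0.0, -0.093]
[0.03, -0.013, 0.002] [-0.0, -0.0, -0.093]
[0.031, -0.011, 0.002] [-0.0, -0.0, -0.093]
[0.032, -0.008, 0.002] [-0.0, -0.0, -0.093]
[0.033, -0.005, 0.002] [-0.0, -0.0, -0.093]
[0.033, -0.002, 0.002] [-0.0, -0.0, -0.093]
[0.033, 0.001, 0.002] [-0.0, -0.0, -0.093]
[0.033, 0.004, 0.002] [-0.0, -0.0, -0.093]
[0.032, 0.007, 0.002] [-0.0, -0.0, -0.093]
[0.031, 0.01, 0.002] [-0.0, -0.0, -0.093]
[0.03, 0.013, 0.002] [-0.0, -0.0, -0.093]
[0.029, 0.016, 0.002] [-0.0, -0.0, -0.093]
[0.027, 0.019, 0.002] [-0.0, -0.0, -0.093]
[0.025, 0.021, 0.002] [-0.0, -0.0, -0.093]
[0.023, 0.023, 0.002] [-0.0, -0.0, -0.093]
```

```bash
python3 -m inch '[[[0.027,-0.019,0],[0,0,-0.093],1],[[0.029,-0.016,0],[0,0,-0.093],1],[[0.03,-0.013,0],[0,0,-0.093],1],[[0.031,-0.011,0],[0,0,-0.093],1],[[0.032,-0.008,0],[0,0,-0.093],1],[[0.033,-0.005,0],[0,0,-0.093],1],[[0.033,-0.002,0],[0,0,-0.093],1],[[0.033,0.001,0],[0,0,-0.093],1]]'
python3 -m inch '[[[0.033,0.004,0],[0,0,-0.093],1],[[0.032,0.007,0],[0,0,-0.093],1],[[0.031,0.01,0],[0,0,-0.093],1],[[0.03,0.013,0],[0,0,-0.093],1],[[0.029,0.016,0],[0,0,-0.093],1],[[0.027,0.019,0],[0,0,-0.093],1],[[0.025,0.021,0],[0,0,-0.093],1],[[0.023,0.023,0],[0,0,-0.093],1]]'
python3 -m inch '[[[0,0,0],[0,0,0],1],[[0,0,0],[0,0,0],1]]'
python3 -c "
from h import *
plan([.525,-.1256,.20],1.9,2)"
```

```text
time: 1.3
tool_pos: [0.3877, -0.3463, 0.2565]
tool_rot: [0.0, 0.837, 0.547, 0.0]
contact_force: [0.1, -0.0, -0.3]
gripper_width: 1.001
grasp_force: 0.0
time: 2.1
tool_pos: [0.5246, -0.1221, 0.2566]
tool_rot: [0.0, 0.581, 0.814, 0.0]
contact_force: [0.7, -0.6, 0.4]
gripper_width: 0.999
grasp_force: 0.0
time: 2.3
tool_pos: [0.524, -0.123, 0.2563]
tool_rot: [0.0, 0.582, 0.813, -0.0]
contact_force: [-0.5, 0.3, -0.1]
gripper_width: 1.001
grasp_force: 0.0
err [ 0.001  -0.0026 -0.0563] [-0.     0.    -0.001] F [-0.5  0.3 -0.1] w 1.001 t 2.3
[-0.001, 0.0, 0.028] [-0.0, 0.0, -0.0]
[-0.001, 0.0, 0.028] [-0.0, 0.0, -0.0]
```

```bash
python3 -m inch '[[[-0.003,0,0.02],[0,0,0],1],[[0,0,0.02],[0,0,0],1],[[0,0,0.02],[0,0,0],1],[[0,0,0.02],[0,0,0],1],[[0,0,0.02],[0,0,0],1],[[0,0,0.011],[0,0,0],1],[[0,0,0],[0,0,0],1]]'
python3 - <<'E'
from h import *
plan([.525,-.1256,.145],1.9,1)
p,d=manip.grab_frame("scene");cv2.imwrite("pics/pre.png",cv2.resize(p[200:340,150:350],None,fx=4,fy=4,interpolation=2)[:,:,::-1])
E
```

```text
time: 3.0
tool_pos: [0.5233, -0.1266, 0.1433]
tool_rot: [-0.002, 0.583, 0.813, -0.001]
contact_force: [-0.4, 0.3, 0.9]
gripper_width: 0.998
grasp_force: 0.0
err [0.0017 0.001  0.0017] [-0.003 -0.002 -0.003] F [-0.4  0.3  0.9] w 0.998 t 3.0
[0.0, 0.002, -0.002] [-0.003, -0.002, -0.003]
```

View pics/pre.png

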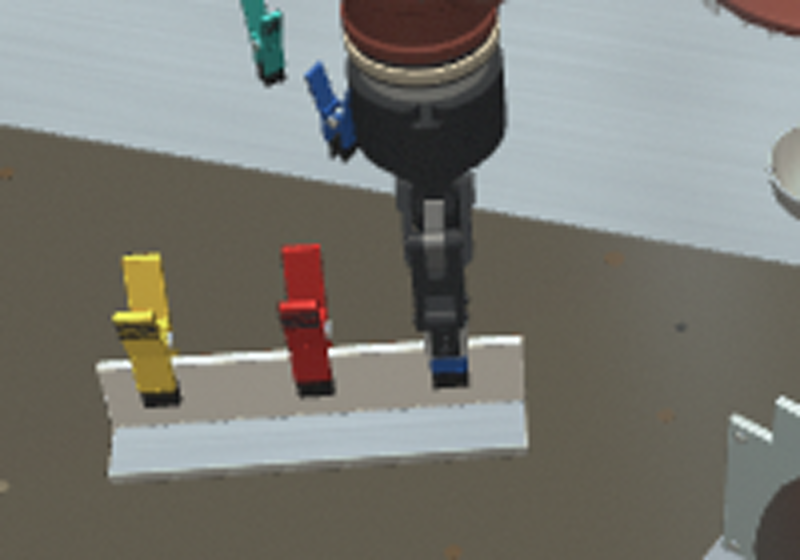

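The fingers straddle the blue clip and are centred on it, with its base visible at (449,370) in the crop. Next I squeeze.

```bash
python3 -m inch '[[[0,0.002,-0.002],[0,0,0],0.6],[[0,0,0],[0,0,0],0.4],[[0,0,0],[0,0,0],0],[[0,0,0],[0,0,0],0],[[0,0,0],[0,0,0],0],[[0,0,0],[0,0,0],0],[[0,0,0],[0,0,0],0],[[0,0,0],[0,0,0],0]]'
python3 - <<'E'
from h import *
plan([.525,-.1256,.145],1.9,1)
p,d=manip.grab_frame("scene");cv2.imwrite("pics/sq.png",cv2.resize(p[200:340,150:350],None,fx=4,fy=4,interpolation=2)[:,:,::-1])
E
```

```text
time: 3.85
tool_pos: [0.5267, -0.1255, 0.1472]
tool_rot: [-0.0, 0.582, 0.813, -0.0]
contact_force: [0.3, -0.1, -0.4]
gripper_width: 0.26
grasp_force: 63.6
err [-0.0017 -0.0001 -0.0022] [-0.    -0.    -0.001] F [ 0.3 -0.1 -0.4] w 0.26 t 3.85
[0.0, -0.002, 0.002] [-0.0, -0.0, -0.001]
```

View pics/sq.png

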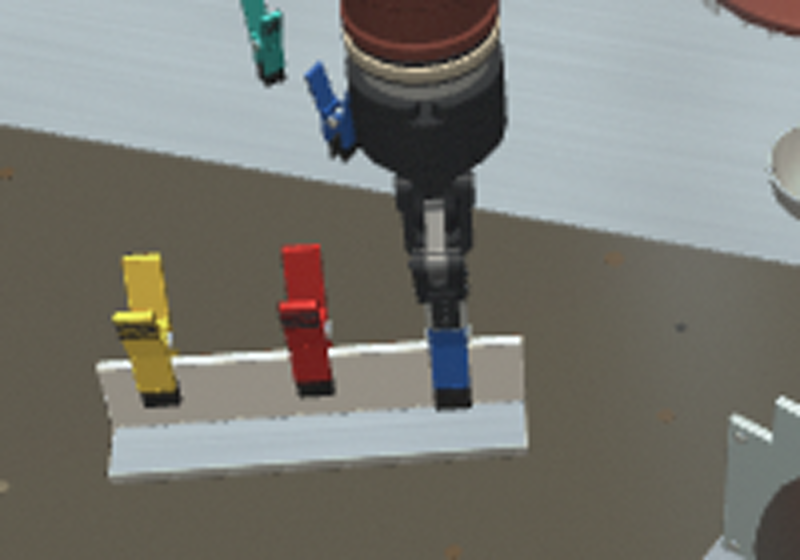

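The handles are at their stop (22 mm) and the jaws have opened: the front jaw has swung forward, to about (453,398). Lifting straight up.

```bash
python3 -m inch '[[[0,0,-0.01],[0,0,0],0],[[0,0,-0.02],[0,0,0],0],[[0,0,-0.02],[0,0,0],0],[[0,0,-0.02],[0,0,0],0],[[0,0,-0.02],[0,0,0],0],[[0,0,-0.02],[0,0,0],0],[[0,0,-0.02],[0,0,0],0],[[0,0,-0.02],[0,0,0],0]]'
python3 - <<'E'
from h import *
plan([.6023,.0902,.297],1.205,14)
for n in("scene","top"):
    p,d=manip.grab_frame(n);np.savez(n+"2.npz",p=p,d=d)
    if n=="scene":cv2.imwrite("pics/lift.png",cv2.resize(p[170:350,150:390],None,fx=3,fy=3,interpolation=2)[:,:,::-1])
    P=cloud(n,d);h=cv2.cvtColor(p,cv2.COLOR_RGB2HSV)
    m=(d>0)&(abs(P[...,0]-.525)<.05)&(abs(P[...,1]+.126)<.04)&(P[...,2]>.12)&(h[...,1]>120)&(abs(h[...,0].astype(int)-110)<14)
    q=P[m];print(n,len(q),q.mean(0).round(4),q.min(0).round(4),q.max(0).round(4))
E
```

```text
time: 4.7
tool_pos: [0.5268, -0.1255, 0.2991]
tool_rot: [0.0, 0.582, 0.813, 0.0]
contact_force: [0.3, 0.2, 0.0]
gripper_width: 0.256
grasp_force: 63.6
err [ 0.0755  0.2157 -0.0021] [0.001 0.    0.694] F [0.3 0.2 0. ] w 0.256 t 4.7
[0.013, 0.01, 0.0] [0.0, 0.0, 0.05]
[0.013, 0.009, 0.0] [0.0, 0.0, 0.05]
[0.014, 0.009, 0.0] [0.0, 0.0, 0.05]
[0.014, 0.008, 0.0] [0.0, 0.0, 0.05]
[0.015, 0.007, 0.0] [0.0, 0.0, 0.05]
[0.015, 0.007, 0.0] [0.0, 0.0, 0.05]
[0.015, 0.006, 0.0] [0.0, 0.0, 0.05]
[0.016, 0.005, 0.0] [0.0, 0.0, 0.05]
[0.016, 0.004, 0.0] [0.0, 0.0, 0.05]
[0.016, 0.004, 0.0] [0.0, 0.0, 0.05]
[0.016, 0.003, 0.0] [0.0, 0.0, 0.05]
[0.016, 0.002, 0.0] [0.0, 0.0, 0.05]
[0.016, 0.001, 0.0] [0.0, 0.0, 0.05]
[0.016, 0.0, 0.0] [0.0, 0.0, 0.05]
scene 179 [ 0.5406 -0.121   0.2415] [ 0.5318 -0.131   0.2157] [ 0.5475 -0.1115  0.265 ]
top 26 [ 0.5064 -0.1254  0.2639] [ 0.4912 -0.1315  0.2157] [ 0.5125 -0.109   0.4158]
```

View pics/lift.png

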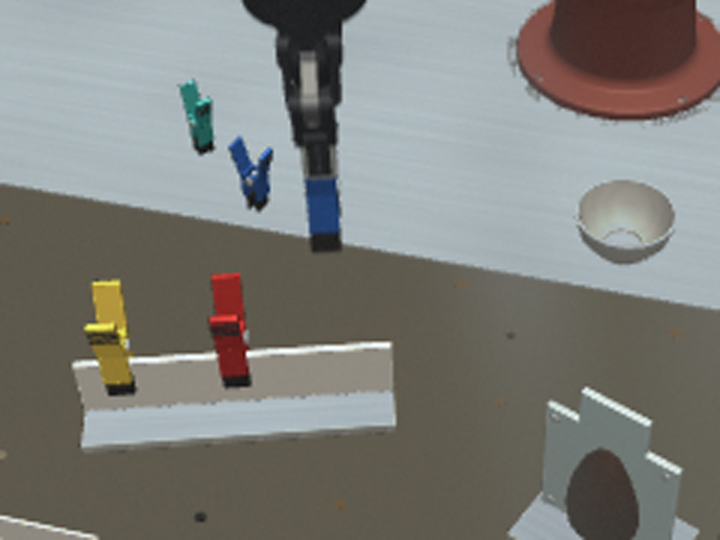

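```bash
python3 - <<'E'
from h import *
z=np.load("scene2.npz");P=cloud("scene",z["d"]);p=z["p"]
for nm,c,r in(("red",229,(260,302)),("blue",258,(225,258))):
    for v in range(*r): print(nm,v,p[v,c],P[v,c].round(4))
E
```

```text
red 260 [95 90 77] [ 0.4192 -0.2493  0.0311]
red 261 [202  56  52] [ 0.5277 -0.1952  0.1476]
red 262 [143  39  37] [ 0.5304 -0.1941  0.1476]
red 263 [148  41  37] [ 0.5323 -0.1935  0.1465]
red 264 [140  37  34] [ 0.5319 -0.1941  0.143 ]
red 265 [138  38  33] [ 0.5324 -0.1942  0.1403]
red 266 [141  39  35] [ 0.5313 -0.1951  0.136 ]
red 267 [139  39  36] [ 0.5324 -0.1949  0.134 ]
red 268 [137  37  34] [ 0.5334 -0.1948  0.1319]
red 269 [137  38  35] [ 0.5332 -0.1952  0.1285]
red 270 [136  36  33] [ 0.5323 -0.1961  0.1243]
red 271 [137  38  34] [ 0.5385 -0.1933  0.1282]
red 272 [137  36  33] [ 0.5362 -0.1948  0.1223]
red 273 [137  38  34] [ 0.535  -0.1958  0.1177]
red 274 [137  39  35] [ 0.5396 -0.1938  0.1199]
red 275 [109  33  30] [ 0.539  -0.1945  0.1159]
red 276 [106  31  30] [ 0.5657 -0.1812  0.144 ]
red 277 [121  34  32] [ 0.5682 -0.1803  0.1439]
red 278 [70 31 28] [ 0.5685 -0.1805  0.1412]
red 279 [68 30 28] [ 0.5651 -0.1826  0.1338]
red 280 [54 32 34] [ 0.5669 -0.182   0.1328]
red 281 [54 36 36] [ 0.5681 -0.1818  0.1311]
red 282 [101  32  29] [ 0.564  -0.1843  0.1229]
red 283 [10
[... 1745 characters left out ...]
lue 243 [ 34  63 112] [ 0.5434 -0.1192  0.2322]
blue 244 [ 37  64 114] [ 0.5425 -0.1197  0.2286]
blue 245 [ 33  63 112] [ 0.5438 -0.1194  0.2272]
blue 246 [ 34  64 113] [ 0.5428 -0.12    0.2234]
blue 247 [34 52 86] [ 0.5418 -0.1206  0.2195]
blue 248 [32 33 39] [ 0.5439 -0.12    0.2189]
blue 249 [35 34 35] [ 0.5402 -0.1217  0.2123]
blue 250 [33 32 32] [ 0.5434 -0.1206  0.2127]
blue 251 [35 36 34] [ 0.5435 -0.1207  0.21  ]
blue 252 [31 31 29] [ 0.5466 -0.1197  0.2104]
blue 253 [42 41 38] [ 0.3747 -0.1892  0.0273]
blue 254 [79 75 66] [ 0.378  -0.1881  0.0271]
blue 255 [92 89 76] [ 0.3822 -0.1866  0.0281]
blue 256 [95 90 77] [ 0.3866 -0.1851  0.0291]
blue 257 [94 89 77] [ 0.3899 -0.1841  0.029 ]
```

```bash
python3 -m inch '[[[0.013,0.01,0],[0,0,0.05],0],[[0.013,0.009,0],[0,0,0.05],0],[[0.014,0.009,0],[0,0,0.05],0],[[0.014,0.008,0],[0,0,0.05],0],[[0.015,0.007,0],[0,0,0.05],0],[[0.015,0.007,0],[0,0,0.05],0],[[0.015,0.006,0],[0,0,0.05],0]]'
python3 -m inch '[[[0.016,0.005,0],[0,0,0.05],0],[[0.016,0.004,0],[0,0,0.05],0],[[0.016,0.004,0],[0,0,0.05],0],[[0.016,0.003,0],[0,0,0.05],0],[[0.016,0.002,0],[0,0,0.05],0],[[0.016,0.001,0],[0,0,0.05],0],[[0.016,0,0],[0,0,0.044],0],[[0,0,0],[0,0,0],0]]'
python3 - <<'E'
from h import *
plan([.6023,.0902,.297],1.205,1)
for n in("scene","top"):
    p,d=manip.grab_frame(n);np.savez(n+"3.npz",p=p,d=d)
    if n=="scene":cv2.imwrite("pics/hover.png",cv2.resize(p[170:370,260:460],None,fx=3,fy=3,interpolation=2)[:,:,::-1])
E
```

```text
time: 5.5
tool_pos: [0.5643, -0.017, 0.2962]
tool_rot: [-0.001, 0.716, 0.699, -0.0]
contact_force: [-0.4, 0.6, -0.5]
gripper_width: 0.259
grasp_force: 63.6
time: 6.3
tool_pos: [0.6023, 0.0913, 0.2961]
tool_rot: [-0.001, 0.823, 0.568, -0.001]
contact_force: [0.3, -0.3, -0.6]
gripper_width: 0.263
grasp_force: 63.6
err [ 0.     -0.0011  0.0009] [-0.002  0.     0.002] F [ 0.3 -0.3 -0.6] w 0.263 t 6.3
[-0.001, 0.0, -0.001] [-0.002, 0.0, 0.002]
```

View pics/hover.png

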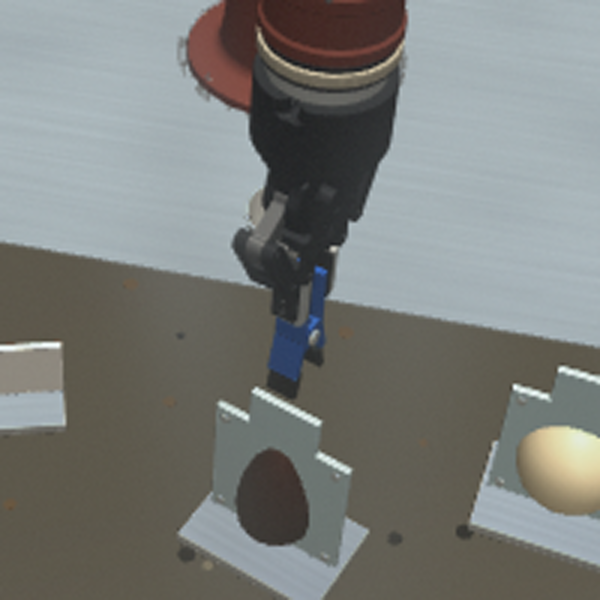

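```bash
python3 - <<'E'
from h import *
K,R,t=cam("scene");C=-R.T@t
def zat(u,v,xy):
    r=R.T@np.linalg.inv(K)@[u,v,1];xy=np.array(xy);k=(xy-C[:2])@r[:2]/(r[:2]@r[:2]);q=C+k*r;return q.round(4),(q[:2]-xy).round(4)
a=np.array([np.cos(1.205),np.sin(1.205)]);n=np.array([a[1],-a[0]])
print("pin",zat(260+315/3,170+335/3,np.array([.6023,.0913])+.0105*a))
b=np.array([np.cos(1.9),np.sin(1.9)])
print("redpin",zat(150+247/3,170+335/3,np.array([.5493,-.196])+.0105*b))
# tab top corners (crop 255,392)(322,424): 
print("tab L",zat(260+255/3,170+391/3,np.array([.6023,.0902])-.025*a+.003*n*0),"R",zat(260+321/3,170+423/3,np.array([.6023,.0902])+.025*a))
z=np.load("scene3.npz");cv2.imwrite("pics/h2.png",cv2.resize(z["p"][255:320,325:390],None,fx=8,fy=8,interpolation=2)[:,:,::-1])
E
```

```text
pin (array([0.6059, 0.1032, 0.2453]), array([-0.0002,  0.0021]))
redpin (array([ 0.5457, -0.1857,  0.104 ]), array([-0.0002,  0.0004]))
tab L (array([0.5932, 0.0684, 0.169 ]), array([-0.0002,  0.0015])) R (array([0.6112, 0.1139, 0.1719]), array([-0.    ,  0.0003]))
```

View pics/h2.png

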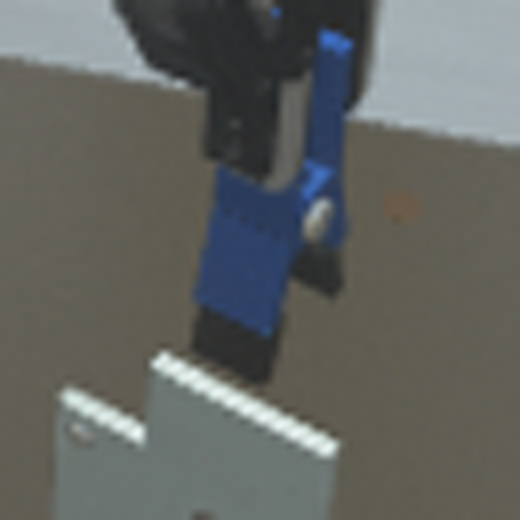

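```bash
python3 -m inch '[[[-0.001,0,0.01],[0,0,0],0],[[0,0,0.01],[0,0,0],0],[[0,0,0.01],[0,0,0],0],[[0,0,0.01],[0,0,0],0],[[0,0,0.01],[0,0,0],0],[[0,0,0.007],[0,0,0],0],[[0,0,0],[0,0,0],0],[[0,0,0],[0,0,0],0]]'
python3 - <<'E'
from h import *
plan([.6023,.0902,.239],1.205,1)
p,d=manip.grab_frame("scene");cv2.imwrite("pics/low.png",cv2.resize(p[250:350,300:400],None,fx=6,fy=6,interpolation=2)[:,:,::-1])
E
```

```text
time: 7.2
tool_pos: [0.6022, 0.089, 0.2403]
tool_rot: [0.0, 0.824, 0.567, 0.0]
contact_force: [-0.1, 0.1, -1.0]
gripper_width: 0.26
grasp_force: 63.6
err [ 0.0001  0.0012 -0.0013] [ 0.  0. -0.] F [-0.1  0.1 -1. ] w 0.26 t 7.2
[0.001, -0.0, 0.001] [0.0, 0.0, -0.0]
```

View pics/low.png

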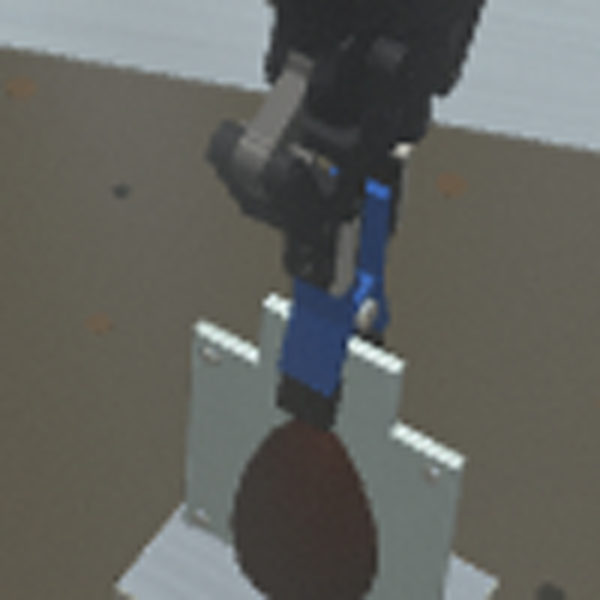

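The jaws straddle the middle of the tab. The pin is at crop (366,315), just above the tab's top edge, and there is no contact force. Releasing.

```bash
python3 -m inch '[[[0.001,0,0.001],[0,0,0],0],[[0,0,0],[0,0,0],0.4],[[0,0,0],[0,0,0],0.6],[[0,0,0],[0,0,0],1],[[0,0,0],[0,0,0],1],[[0,0,0],[0,0,0],1],[[0,0,0],[0,0,0],1],[[0,0,0],[0,0,0],1]]'
python3 -m inch '[[[0,0,-0.01],[0,0,0],1],[[0,0,-0.02],[0,0,0],1],[[0,0,-0.02],[0,0,0],1],[[0,0,-0.03],[0,0,0],1],[[0,0,-0.03],[0,0,0],1],[[0,0,-0.03],[0,0,0],1],[[0,0,0],[0,0,0],1]]'
python3 - <<'E'
from h import *
K,R,t=cam("scene")
p,d=manip.grab_frame("scene");cv2.imwrite("pics/fin.png",cv2.resize(p[240:360,290:410],None,fx=5,fy=5,interpolation=2)[:,:,::-1])
for n in("scene","top"):
    p,d=manip.grab_frame(n);P=cloud(n,d);h=cv2.cvtColor(p,cv2.COLOR_RGB2HSV)
    m=(d>0)&(np.hypot(P[...,0]-.602,P[...,1]-.09)<.05)&(P[...,2]>.12)&(P[...,2]<.26)&(h[...,1]>120)&(abs(h[...,0].astype(int)-110)<14)
    q=P[m]; 
    if len(q)<5: print(n,len(q));continue
    zt=np.percentile(q[:,2],98);T=q[q[:,2]>zt-.012];c=T.mean(0);w,V=np.linalg.eigh(np.cov((T-c).T[:2]))
    print(n,len(q),c.round(4),"ztop",zt.round(4),"acrossyaw",np.arctan2(V[1,1],V[0,1]).round(3),1.205-np.pi/2)
    for i in range(1): print([ (r["score"],np.round(r["point"],3)) for r in manip.look_for(n,"clip_blue")])
E
```

```text
time: 8.05
tool_pos: [0.6025, 0.0899, 0.2394]
tool_rot: [0.0, 0.824, 0.567, 0.0]
contact_force: [-0.4, -0.2, 0.1]
gripper_width: 1.0
grasp_force: 0.0
time: 8.75
tool_pos: [0.604, 0.09, 0.3866]
tool_rot: [0.003, 0.824, 0.567, 0.005]
contact_force: [0.6, 0.2, 1.2]
gripper_width: 0.997
grasp_force: 0.0
scene 277 [0.5996 0.0929 0.2355] ztop 0.2396 acrossyaw 2.805 -0.3657963267948965
[(0.93, array([0.606, 0.09 , 0.21 ])), (0.76, array([ 0.313, -0.278,  0.046])), (0.57, array([ 0.249, -0.348,  0.043]))]
top 45 [0.6199 0.0891 0.2404] ztop 0.2441 acrossyaw -3.048 -0.3657963267948965
[(0.65, array([0.609, 0.096, 0.203])), (0.47, array([ 0.246, -0.352,  0.045])), (0.43, array([ 0.299, -0.282,  0.049]))]
```

View pics/fin.png

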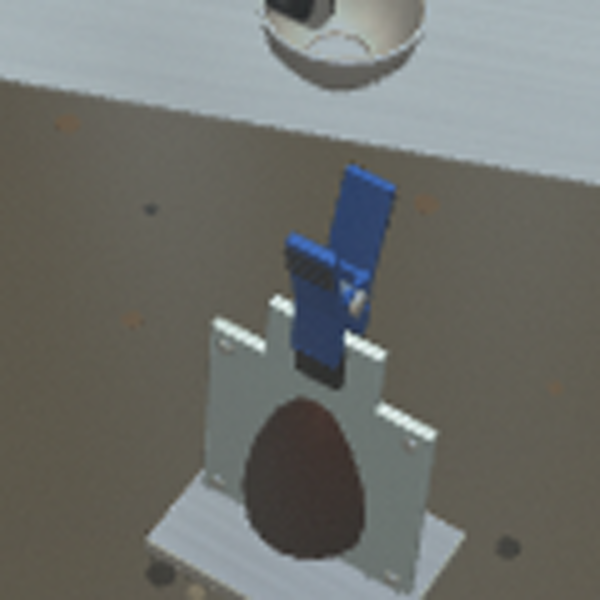

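The clip is astride the middle of the tab, but it rode up about 6 mm as the pads swung back. Its top is about 66 mm above the tab, against 60 mm on the strip. I will regrip and set it lower.

```bash
python3 -m inch '[[[0,0,0.03],[0,0,0],1],[[0,0,0.03],[0,0,0],1],[[0,0,0.03],[0,0,0],1],[[0,0,0.03],[0,0,0],1],[[0,0,0.02],[0,0,0],1],[[0,0,0],[0,0,0],1],[[0,0,0],[0,0,0],1],[[0,0,0],[0,0,0],1]]'
python3 -c "
from h import *
plan([.6023,.0902,.237],1.205,1)"
```

```text
time: 9.8
tool_pos: [0.6031, 0.09, 0.2408]
tool_rot: [0.001, 0.824, 0.567, 0.001]
contact_force: [0.7, 0.9, 0.4]
gripper_width: 1.005
grasp_force: 0.0
err [-0.0008  0.0002 -0.0038] [ 0.002 -0.001 -0.   ] F [0.7 0.9 0.4] w 1.005 t 9.8
[-0.0, -0.001, 0.004] [0.002, -0.001, -0.0]
```

```bash
python3 -m inch '[[[0,-0.001,0.003],[0,0,0],0.6],[[0,0,0],[0,0,0],0.4],[[0,0,0],[0,0,0],0],[[0,0,0],[0,0,0],0],[[0,0,0],[0,0,0],0],[[0,0,0],[0,0,0],0],[[0,0,0],[0,0,0],0]]'
python3 -m inch '[[[0,0,0.002],[0,0,0],0],[[0,0,0.002],[0,0,0],0],[[0,0,0],[0,0,0],0],[[0,0,0],[0,0,0],0]]'
python3 - <<'E'
from h import *
plan([.6023,.0902,.233],1.205,1)
p,d=manip.grab_frame("scene");P=cloud("scene",d)
K,R,t=cam("scene");C=-R.T@t
# pin: bright gray blob near (361,303)
w=p[290:315,350:372].astype(int);g=w.min(2);
m=(d[290:315,350:372]<np.inf)&(g>110)&(w.max(2)-g<40);v,u=np.nonzero(m);print(np.c_[u+350,v+290,g[m]].tolist()[:30])
E
```

```text
time: 10.5
tool_pos: [0.6015, 0.0903, 0.2362]
tool_rot: [-0.0, 0.824, 0.567, -0.0]
contact_force: [0.3, -0.7, -1.2]
gripper_width: 0.26
grasp_force: 64.9
time: 10.9
tool_pos: [0.6014, 0.0903, 0.2321]
tool_rot: [-0.0, 0.824, 0.567, -0.0]
contact_force: [0.6, -0.5, 0.4]
gripper_width: 0.255
grasp_force: 64.9
err [ 0.0009 -0.0001  0.0009] [-0.  0. -0.] F [ 0.6 -0.5  0.4] w 0.255 t 10.9
[0.0, 0.001, -0.001] [-0.0, 0.0, -0.0]
[[360, 303, 124], [361, 303, 144], [360, 304, 160], [361, 304, 121], [360, 305, 132], [360, 307, 179], [361, 307, 164], [359, 308, 166], [360, 308, 215], [361, 308, 213], [362, 308, 207], [363, 308, 178], [360, 309, 150], [361, 309, 214], [362, 309, 217], [363, 309, 213], [364, 309, 207], [365, 309, 177], [360, 310, 111], [361, 310, 113], [362, 310, 154], [363, 310, 215], [364, 310, 215], [365, 310, 213], [366, 310, 211], [367, 310, 123], [362, 311, 112], [363, 311, 116], [364, 311, 156], [365, 311, 216]]
```

```bash
python3 -m inch '[[[0,0,0.002],[0,0,0],0],[[0,0,0],[0,0,0],0],[[0,0,0],[0,0,0],0]]'
python3 -m inch '[[[0,0,0],[0,0,0],0.4],[[0,0,0],[0,0,0],0.6],[[0,0,0],[0,0,0],1],[[0,0,0],[0,0,0],1],[[0,0,0],[0,0,0],1],[[0,0,0],[0,0,0],1]]'
python3 -m inch '[[[0,0,-0.01],[0,0,0],1],[[0,0,-0.02],[0,0,0],1],[[0,0,-0.03],[0,0,0],1],[[0,0,-0.03],[0,0,0],1],[[0,0,-0.03],[0,0,0],1],[[0,0,-0.03],[0,0,0],1],[[0,0,0],[0,0,0],1],[[0,0,0],[0,0,0],1]]'
cat > m.py <<'E'
from h import *
K,R,t=cam("scene");C=-R.T@t
def zat(u,v,xy):
    r=R.T@np.linalg.inv(K)@[u,v,1];xy=np.array(xy);k=(xy-C[:2])@r[:2]/(r[:2]@r[:2]);return (C+k*r).round(4)
p,d=manip.grab_frame("scene");P=cloud("scene",d);h=cv2.cvtColor(p,cv2.COLOR_RGB2HSV)
m=(h[...,1]>120)&(abs(h[...,0].astype(int)-110)<14);m[:265]=0;m[320:]=0;m[:,:335]=0;m[:,385:]=0
v,u=np.nonzero(m);print("blue rows",v.min(),v.max(),"cols",u.min(),u.max(),"ztop",np.percentile(P[m][:,2],[2,98]).round(4))
w=p[280:320,335:385].astype(int);g=w.min(2);print("pin/tab bright rows")
for r in range(280,320):
    k=np.nonzero((w[r-280].min(1)>110))[0]+335
    if len(k):print(r,k.min(),k.max(),end="; ")
# edge lengths: top edge of blue, leftmost handle top ends
a=np.array([np.cos(1.205),np.sin(1.205)])
for r in range(v.min(),v.min()+4):print("\n",r,u[v==r].min(),u[v==r].max(),end="")
s=manip.state();print("\n",s["time"],s["tool_pos"].round(3))
for n in("scene","top"):
    q,d=manip.grab_frame(n);Q=cloud(n,d);h=cv2.cvtColor(q,cv2.COLOR_RGB2HSV)
    mm=(d>0)&(np.hypot(Q[...,0]-.602,Q[...,1]-.09)<.05)&(Q[...,2]>.12)&(Q[...,2]<.26)&(h[...,1]>120)&(abs(h[...,0].astype(int)-110)<14)
    b=Q[mm];print(n,len(b),"ztop",np.percentile(b[:,2],98).round(4)if len(b)else"")
E
python3 m.py
```

```text
time: 11.25
tool_pos: [0.6015, 0.0903, 0.2302]
tool_rot: [-0.0, 0.824, 0.567, -0.0]
contact_force: [0.1, 0.4, -0.5]
gripper_width: 0.262
grasp_force: 64.9
time: 11.85
tool_pos: [0.6016, 0.0903, 0.2304]
tool_rot: [0.0, 0.824, 0.567, 0.0]
contact_force: [-1.1, -0.4, -0.6]
gripper_width: 1.0
grasp_force: 0.0
time: 12.65
tool_pos: [0.6018, 0.0903, 0.3819]
tool_rot: [0.001, 0.824, 0.567, 0.001]
contact_force: [0.1, -0.4, 0.1]
gripper_width: 1.001
grasp_force: 0.0
blue rows 276 315 cols 347 367 ztop [0.1716 0.2334]
pin/tab bright rows
299 344 358; 300 344 348; 301 344 362; 302 345 361; 303 347 361; 304 335 336; 305 335 338; 306 335 339; 307 335 361; 308 335 363; 309 335 365; 310 341 367; 311 342 366; 312 364 366; 314 365 365; 
 276 359 361
 277 359 364
 278 359 366
 279 358 367
 12.7 [0.601 0.09  0.38 ]
scene 255 ztop 0.2332
top 41 ztop 0.2384
```

```bash
python3 -c "
from plant import manip
print(manip.job_done())"
```

```text
the job is handed in; nothing more can be done
None
```

The blue clip is on the middle of the egg mould's tab, with its hinge about 15–16 mm above the tab's top edge; I regripped it once to lower it, checked that final seating by measurement only, left the red and yellow clips alone, and handed the job in.

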